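Lock the sliding stop behind the offcut

TASK

Lift the ball knob of the sliding stop up the slope out of its parking notch at the right end, slide the stop to the left so that it gently pushes the wooden offcut home against the end fence, then let the knob drop fully into the closest notch it will enter there, so that the offcut is trapped between fence and stop with no more than about one notch of play. Leave the coupling and the tin where they stand.

Things in the scene. Friction and masses are not known exactly. Their poses are not given: they have to be found in the camera images.
- fixture: Stop fixture, fixed: plywood base 225x420x12 mm, origin centre of its underside; x away from robot, y left along the slide, z up. Bed for the offcut: x -98 to -22 mm, top z 12, low lip in front, guide rail behind. Behind it an aluminium panel rises from x 0, z 20 mm at 40 deg, 118 mm up slope, to z 96. The knob's stem stands in its slot along y; notches in the slot's lower edge.
- park_notch (a point): Parking notch, where the stem crosses the panel face at the start; axes as fixture. To the left a flat land, then a steel strip with 6 notches 20 mm apart, the first 75 to 95 mm from here: the strip's setting differs and is not reported, its notches must be seen or felt. All notches 14 mm wide; the strip's lands are 6 mm wide, all lands equally high.
- end_fence: Dark steel end fence fixed on the bed's left part, 75 mm wide, 40 mm high; its place along the bed varies. Origin on the bed's top at the foot of its face that looks right (-y), at the middle of the bed's width; axes as fixture.
- wood_block: The offcut: pine block 65x140x38 mm, 0.15 to 0.31 kg, loose on the bed, length along y, between stop and fence. Origin at the centre of its underside. Home (left end bears on the fence): origin 70 mm to the right of end_fence.
- stop_face (a point): Middle of the foot of the left (pushing) face of the stop's arm, an aluminium bar 12 mm thick across the bed, 16 to 44 mm above the bench; point at bed-top height, axes as fixture. The arm moves with the knob along y. No play at all when end_fence is 140 mm to the left (+y) of this point.
- stop_slide (a joint): Travel of the stop to the left (fixture +y) in m: 0 at the centre of the parking notch, up to 0.185; about 1 N of friction.
- knob (a joint): Lift of the knob up the slope relative to the stop slide, in m: 0 fully down in a notch, 0.012 while the stem stands on a land, at most 0.026. Spring and weight press it down with about 2.5 N seated, 4.5 N fully lifted; let go on a land it stays there, over a notch it drops in; if the offcut leaves too little room it wedges half down: take the next notch to the right.
- knob_ball (a point): Centre of the knob's black ball, 32 mm dia, on an 11 mm stem square to the panel (leans 40 deg to the robot), 50 mm off the panel face, 20 mm right of stop_face, 90 mm above the bench when down. Site axes: x up the slope (the lift), y left, z along the stem. Near side free: two fingertips 26 mm apart can cradle and push it up, or it can be pinched; below lie only bed, offcut (top 50 mm) and arm.
- coupling_b: Bystander: cream pipe coupling, 32 mm wide, 38 mm high, standing on the right end of the bed, to the right of the stop's arm. Origin at its underside.
- nail_tin: Bystander: round tin 86 mm wide, 40 mm high, on the bench right of the fixture. Origin at its underside.

How it is judged (in metres and radians):
On the way, in this order (a step that is already met when the one before it is completed fails the run):
1. the knob is lifted out of the parking notch (more than 14 mm up the slope) (value of joint knob above 0.014 m), for 0.05 s.
2. the offcut has been pushed home: its end is within 4 mm of the fence (y of wood_block in the frame of end_fence above -0.074 m), for 0.1 s.
At the end, for the whole second after the job is handed in: The knob is fully down (under 3 mm) in a notch; the stop's face is 138 to 164 mm from the fence (offcut 140 mm, up to one 20 mm notch of play, 4 mm tolerance); the offcut lies flat and straight (0.1 rad), its end within 6 mm of the fence; all at rest (value of joint knob below 0.003 m and y of end_fence in the frame of stop_face between 0.138 and 0.164 m and y of wood_block in the frame of end_fence above -0.076 m and z of wood_block in the frame of end_fence below 0.006 m and angle between wood_block's own z axis and vertical below 0.06 rad and angle between the y axis of wood_block and the y axis of fixture, either way round below 0.1 rad and linear speed of wood_block below 0.01 m/s and not (velocity of joint stop_slide above 0.01 m/s)); the robot touches nothing.
It fails at once if the offcut is squeezed or rammed with more than 40 N (contact force between wood_block and anything else above 40 N).
It fails at once if the coupling on the bed is moved by more than 20 mm (distance of coupling_b from where it was at the start of the episode above 0.02 m).
It fails at once if the tin is moved by more than 30 mm (distance of nail_tin from where it was at the start of the episode above 0.03 m).
It also fails if it takes over 54 s, if anything falls off the work surface, if the arm or the gripper's body presses on something with over 40 N, if the wrist force passes 120 N, or if a joint passes its speed limit or range.

ROBOT

A 6-joint arm with a two-finger parallel gripper is mounted at the origin on the work surface; the furniture and walls round the work are solid. World frame = base frame: x ahead of the robot, y to its left, z up, the work surface at z = 0. Lengths are in mm, angles in rad, forces in N, time in s.
With the tool pointing down it reaches from about 275 to 750 mm from the base axis. Payload 10.2 kg.
Tool frame: the origin (TCP) lies between the finger pads; the fingertips stand 17 mm ahead of it and the grasp point (between the pads) lies 2 mm behind it; z points along the fingers, y is the line along which they close (so a half turn about z gives the same grasp; the last joint's range is limited). The gripper opens to 85 mm and grips with 20 to 120 N. Pads are 22 mm wide; open, the fingers measure 114 mm over their backs; the gripper's body (76 mm by 85 mm) begins 54 mm behind the grasp point. The pads swing forward as they close: fully open they stand 13 mm farther back than shut.
Start: joints at [0.904, 0.313, 1.498, -0, 1.331, -0.223], TCP at [225.435, 474.142, 248.294] pointing down, gripper open.
Joint ranges: [-2.94, 2.94], [-0.97, 2.17], [0.19, 2.56], [-1.23, 4.37], [0.02, 3.11], [-2.88, 2.88]. Speed limits (rad/s): [2.39, 2.39, 3.01, 3.14, 3.14, 3.14].

INTERFACE

Orientations are given as a unit quaternion [w, x, y, z].
In Python, from rig import * gives the robot as it stands.
- The arm moves only by the tool step_arm, never from a script. Its argument "commands" is text: rows parted by semicolons, each of 7 numbers parted by spaces: the opening, from 0 (shut) to 1 (fully open), then the shift along the tool's x, y, z in cm, then the turn, a rotation vector about the tool's x, y, z in rad. In form: hand x y z rx ry rz; .... A call has 1 to 20 rows; each row is the pose to reach, as a shift and turn from the pose commanded when the call began, along the tool's axes at that moment; what a row does not reach only later rows make up. A row lasts 1/12 s, in which the tool goes at most 41.7 mm and 7.16 degrees, less where a joint would pass 70% of its speed; a pose out of reach is approached as far as the arm can. A call with a gripper value outside its range is refused whole. The fingers move at their own pace and stop on an object; "newtons" is the grip in N (left out, the last holds). Time passes only in rows, so rows that repeat a pose let the fingers close. It gives the time, the measured TCP pose, the force, the opening and the grip force at its end, in the units of the state.
- sense(): the state, without advancing time (a new reading comes with each control period).
- capture(name): name is "scene" or "side" or "wrist"; returns the picture (420x560x3 uint8, red, green, blue); there is no depth.
- camera_model(name): a dict with "mtx" (3x3 intrinsics, pixels), "eye" and "rotation" of the camera in the world. Camera axes: x right, y down, z forward; pixel columns grow to the right and rows downward; lengths in mm; the calibration is good to about 2 mm. The wrist camera is an equidistant fisheye: a pixel r from the principal point sees the ray r / f radians off the axis. A picture is of the moment at which its call begins: read the wrist's pose just before it. camera_model takes no time and is no camera call; for the wrist camera it gives the pose at the moment of the call.
- finish_job(): hands the job in; it is judged then, once.
Trained networks look in the newest picture that a camera, given by its name, has taken for a name from the list of things; names that differ only in an ending like _2 or _b are one class to them, and where a whole thing is asked for, a point or a joint stands for the part that bears it (a point fixed in the world has none). Each returns a list of dicts, best first, with "score" (0 to 1); they miss things now and then, are a little off and sometimes report something else, mostly with a low value. They report only what shows in the picture. A call takes as long as a camera call.
- search_frame(camera, label): "rect" ([centre column, centre row, width, height] in pixels, round what is visible of it).
- trace(camera, label): "mask" (420x560 bool, what is visible of it) and "rect" ([centre column, centre row, width, height] in pixels, round what is visible of it).
- spot_point(camera, label): "xy" ([column, row] in pixels: a listed point, or the origin of a listed thing).
The state is a dict: "time_s": time; "joints": joint angles; "dq": joint speeds; "tau": joint torques, N m; "eef_pos": TCP position; "ee_rot": TCP orientation; "force": force on the tool from outside, world axes, zero at the start; "wrist_torque": the same for the moment, N m; "grip_width": opening from 0.0 (shut) to 1.0 (fully open); "grip_force": force on a finger pad.
Only numpy, scipy, OpenCV 4.12 (cv2) and the standard library are available. Lean on these libraries where they do the work, as an engineer would, in place of code of your own. Each camera call takes 0.05 s, during which the arm holds its last target. There are 200 camera calls.

## Working session

There is one attempt and no reset: what is moved stays moved. The work goes in short steps, Python scripts to look and compute and a tool call to move; the robot and the scene stay as the last step left them, time stands still between calls to the robot, and variables do not carry over. Pictures are saved under pics/ and viewed, at most 10 in all, crops included, and the job is handed in when it is done.

Besides the shell and the picture viewer there is one more tool, called in YAML: its name, and indented under it one key for each argument. step_arm: Moves the arm, as the interface text tells. Its arguments: {"type":"object","properties":{"commands":{"type":"string"},"newtons":{"type":"number"}},"required":["commands"]}

```bash
mkdir -p pics; ls; cat > h.py <<'E'
from rig import *
import numpy as np, cv2
def save(n,img): cv2.imwrite('pics/'+n+'.png',cv2.cvtColor(img,cv2.COLOR_RGB2BGR))
def ray(m,px):
    K=np.array(m["mtx"]);return np.array(m["eye"]),np.array(m["rotation"])@np.array([(px[0]-K[0,2])/K[0,0],(px[1]-K[1,2])/K[1,1],1.])
def proj(m,P):
    K=np.array(m["mtx"]);c=np.array(m["rotation"]).T@(np.array(P)-np.array(m["eye"]));q=K@c;return q[:2]/q[2]
def onz(m,px,z):
    e,d=ray(m,px);return e+d*(z-e[2])/d[2]
def tri(a,b):
    A=np.zeros((3,3));v=np.zeros(3)
    for e,d in (a,b):
        d=d/np.linalg.norm(d);M=np.eye(3)-np.outer(d,d);A+=M;v+=M@e
    return np.linalg.solve(A,v)
E
python3 - <<'E'
from h import *
s=sense();print(s['time_s'],s['eef_pos'],s['ee_rot'],s['force'])
for c in('scene','side'):
    save(c+'0',capture(c));m=camera_model(c);print(c,np.round(m['mtx'],1).tolist(),np.round(m['eye']),np.round(m['rotation'],3).tolist())
    for l in('fixture','park_notch','end_fence','wood_block','stop_face','knob_ball','coupling_b','nail_tin'):
        r=spot_point(c,l);print(l,[(np.round(q['xy'],1).tolist(),round(q['score'],2)) for q in r[:2]])
E
```

```text
pics
0.0 [225.28773016 473.95022501 247.74278128] [-2.60016259e-04  2.20088261e-01  9.75479770e-01 -5.54836379e-04] [ 0.51425595 -1.68634906  0.14196166]
scene [[433.3, 0.0, 272.4], [0.0, 433.3, 209.8], [0.0, 0.0, 1.0]] [   2. -781.  486.] [-0.486, 0.811, -0.273, 0.178]
fixture [([254.2, 226.0], 0.94)]
park_notch [([321.3, 228.9], 0.62)]
end_fence [([201.4, 204.5], 0.9), ([321.5, 226.5], 0.27)]
wood_block [([243.2, 232.1], 0.64)]
stop_face [([275.8, 251.1], 0.77), ([202.6, 203.7], 0.19)]
knob_ball [([310.4, 216.5], 0.54)]
coupling_b [([285.9, 266.9], 0.57)]
nail_tin [([314.9, 333.5], 0.88)]
side [[536.2, 0.0, 275.8], [0.0, 536.2, 211.5], [0.0, 0.0, 1.0]] [  -93. -1024.   493.] [-0.535, 0.79, -0.248, 0.168]
fixture [([257.4, 228.4], 0.59)]
park_notch [([321.4, 230.5], 0.67)]
end_fence [([208.9, 212.1], 0.6)]
wood_block [([240.4, 235.0], 0.9)]
stop_face [([276.2, 254.9], 0.56)]
knob_ball [([310.3, 218.4], 0.74)]
coupling_b [([281.4, 264.7], 0.82)]
nail_tin [([304.8, 313.8], 0.69)]
```

```bash
sed -i 's/^import numpy.*/import numpy as np, cv2\nfrom scipy.spatial.transform import Rotation as R\n_cm=camera_model\ndef camera_model(n):\n    m=dict(_cm(n));q=np.array(m["rotation"],float)\n    if q.shape==(4,): m["rotation"]=R.from_quat(np.r_[q[1:],q[0]]).as_matrix()\n    return m/' h.py
python3 - <<'E'
from h import *
m=camera_model('scene');n=camera_model('side')
D={'fixture':((254.2,226),(257.4,228.4),0),'end_fence':((201.4,204.5),(208.9,212.1),12),'wood':((243.2,232.1),(240.4,235),12),'stop':((275.8,251.1),(276.2,254.9),12),'ball':((310.4,216.5),(310.3,218.4),90),'coup':((285.9,266.9),(281.4,264.7),12),'tin':((314.9,333.5),(304.8,313.8),0),'park':((321.3,228.9),(321.4,230.5),52)}
for k,(a,b,z) in D.items(): print(k,onz(m,a,z).round(),onz(n,b,z).round())
a=cv2.imread('pics/scene0.png')[130:370,140:440];b=cv2.imread('pics/side0.png')[130:370,140:440]
cv2.imwrite('pics/c0.png',cv2.resize(a,None,fx=2.5,fy=2.5,interpolation=2)) 
cv2.imwrite('pics/c1.png',cv2.resize(b,None,fx=2.5,fy=2.5,interpolation=2)) 
E
```

```text
fixture [500. -95.   0.] [519. -72.   0.]
end_fence [446.  46.  12.] [462.  55.  12.]
wood [ 453. -120.   12.] [ 454. -104.   12.]
stop [ 464. -219.   12.] [ 463. -228.   12.]
ball [ 517. -256.   90.] [ 520. -263.   90.]
coup [ 445. -273.   12.] [ 446. -269.   12.]
tin [ 379. -426.    0.] [ 389. -418.    0.]
park [ 549. -256.   52.] [ 556. -255.   52.]
```

View pics/c0.png

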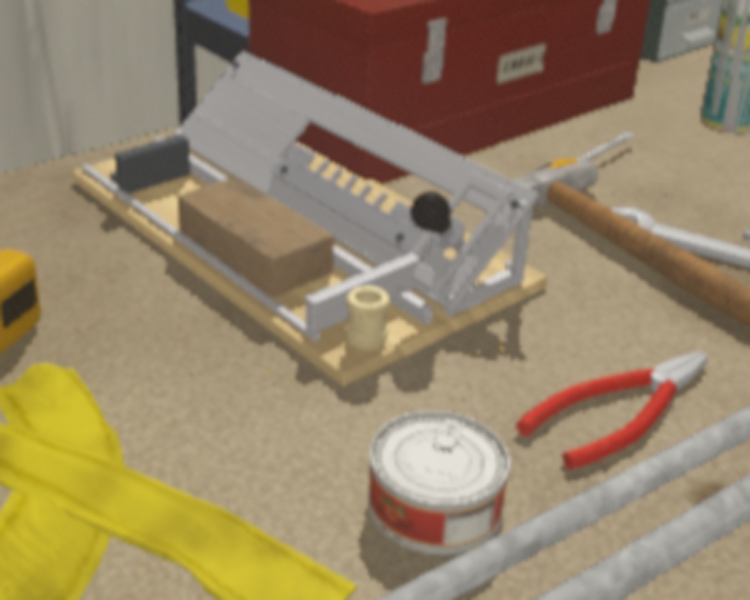

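```bash
cat > fit.py <<'E'
from h import *
from scipy.optimize import least_squares
m=camera_model('scene');n=camera_model('side')
# unknown: fx,fy,yaw, y_park, y_fence, y_block
def P(p,q):
    x,y,w=p[:3];c,s=np.cos(w),np.sin(w);return np.array([x+c*q[0]-s*q[1],y+s*q[0]+c*q[1],q[2]])
def pts(p):
    return [(m,(277.2,280.4),(-112.5,-210,12)),(m,(169.6,199.6),(-112.5,210,12)),(m,(358,241.2),(112.5,-210,12)),
    (m,(254.2,226),(0,0,0)),(n,(257.4,228.4),(0,0,0)),
    (m,(201.4,204.5),(-60,p[4],12)),(n,(208.9,212.1),(-60,p[4],12)),
    (m,(275.8,251.1),(-60,p[3]+20,12)),(n,(276.2,254.9),(-60,p[3]+20,12)),
    (m,(310.4,216.5),(6,p[3],90)),(n,(310.3,218.4),(6,p[3],90)),
    (m,(321.3,228.9),(38,p[3],52)),(n,(321.4,230.5),(38,p[3],52)),
    (m,(243.2,232.1),(-60,p[5],12)),(n,(240.4,235),(-60,p[5],12))]
f=lambda p:np.concatenate([proj(a,P(p,q))-u for a,u,q in pts(p)])
r=least_squares(f,[500,-90,-.2,-150,120,0],loss='soft_l1',x_scale=[10,10,.1,10,10,10])
p=r.x
if __name__=='__main__':
    print(p.round(3));print(f(p).reshape(-1,2).round(1).tolist())
    print('ball',P(p,(6,p[3],90)),'stop_y',p[3]+20,'fence-stop',p[4]-p[3]-20,'fence-block',p[4]-p[5])
E
python3 fit.py
```

```text
[ 5.12604e+02 -8.31730e+01  1.80000e-02 -1.71184e+02  1.31479e+02
 -2.99810e+01]
[[-1.1, 0.3], [-2.1, -1.7], [1.1, -0.3], [1.4, -3.7], [0.3, 2.3], [1.2, -0.7], [-2.8, 2.0], [1.9, 5.1], [-0.9, 2.2], [1.4, -1.0], [-2.1, -1.7], [0.8, -1.3], [-1.4, -0.0], [-1.5, -1.0], [2.1, 1.7]]
ball [ 521.6811797  -254.22166425   90.        ] stop_y -151.18429993506504 fence-stop 282.6636594082421 fence-block 161.46073741562006
```

View pics/c1.png

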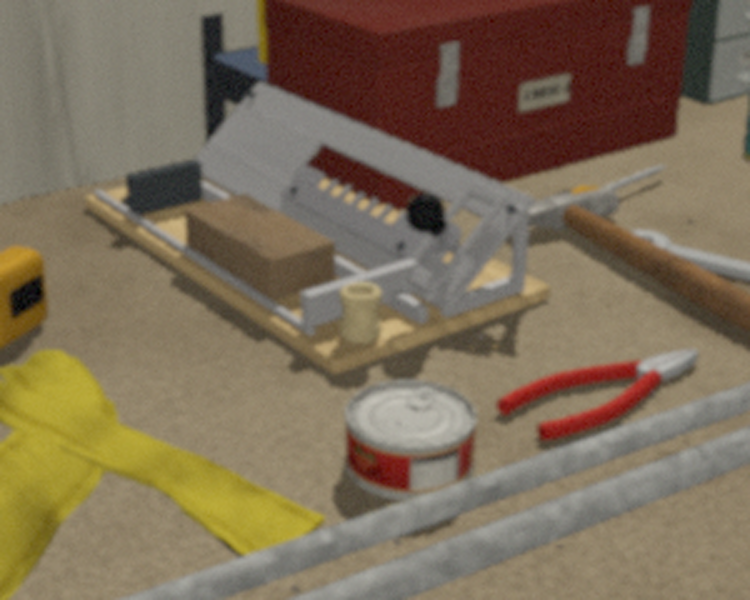

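step_arm:
  commands: "1 -58 -53.1 5 0 0 -0.46;1 -58 -53.1 5 0 0 -0.46;1 -58 -53.1 5 0 0 -0.46;1 -58 -53.1 5 0 0 -0.46;1 -58 -53.1 5 0 0 -0.46;1 -58 -53.1 5 0 0 -0.46;1 -58 -53.1 5 0 0 -0.46;1 -58 -53.1 5 0 0 -0.46;1 -58 -53.1 5 0 0 -0.46;1 -58 -53.1 5 0 0 -0.46;1 -58 -53.1 5 0 0 -0.46;1 -58 -53.1 5 0 0 -0.46;1 -58 -53.1 5 0 0 -0.46;1 -58 -53.1 5 0 0 -0.46;1 -58 -53.1 5 0 0 -0.46;1 -58 -53.1 5 0 0 -0.46;1 -58 -53.1 5 0 0 -0.46;1 -58 -53.1 5 0 0 -0.46;1 -58 -53.1 5 0 0 -0.46;1 -58 -53.1 5 0 0 -0.46"

```text
time_s: 2.57
eef_pos: [521.8, -258.9, 197.4]
ee_rot: [0.0, -0.007, 1.0, -0.0]
force: [0.1, 0.3, 0.3]
grip_width: 1.0
grip_force: 0.0
```

```bash
cat >> h.py <<'E'
def wray(m,px):
    K=np.array(m["mtx"]);u=np.array([(px[0]-K[0,2]),(px[1]-K[1,2])])/K[0,0];r=np.hypot(*u)
    return np.array(m["eye"]),np.array(m["rotation"])@np.r_[u/r*np.sin(r) if r>1e-9 else u,np.cos(r)]
def wz(px,z,m=None):
    m=m or camera_model('wrist');e,d=wray(m,px);return e+d*(z-e[2])/d[2]
E
python3 - <<'E'
from h import *
m=camera_model('wrist');save('w1',capture('wrist'));print(m['eye'])
for l,z in(('knob_ball',90),('park_notch',52),('stop_face',12),('end_fence',12),('wood_block',12)):
    for q in spot_point('wrist',l)[:2]: print(l,np.round(q['xy'],1),round(q['score'],2),wz(q['xy'],z,m).round(1))
for q in search_frame('wrist','knob_ball')[:1]: print(q['rect'],wz(q['rect'][:2],90,m).round(1))
E
```

```text
[ 450.50347193 -260.27264884  323.56444071]
knob_ball [289.4 221.8] 0.56 [ 526.9 -251.4   90. ]
park_notch [286.7 241.8] 0.97 [ 558.2 -251.9   52. ]
park_notch [126.7  59.8] 0.49 [ 392.5 -395.6   52. ]
stop_face [307.5 126.9] 0.65 [ 457.6 -233.1   12. ]
end_fence [531.5 142.4] 0.79 [451.8  41.3  12. ]
wood_block [426.7 129.5] 0.8 [ 452.8 -110.1   12. ]
[290.2, 227.2, 42.1, 53.0] [ 531.2 -250.6   90. ]
```

View pics/w1.png

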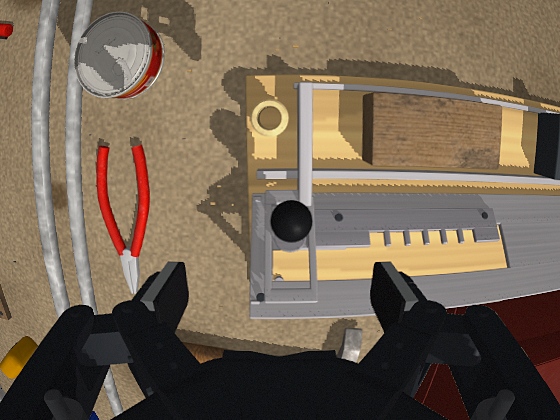

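step_arm:
  commands: "0.65 -0.45 0.9 3 0 0 0;0.65 -0.45 0.9 6 0 0 0;0.65 -0.45 0.9 9 0 0 0;0.65 -0.45 0.9 11.1 0 0 0;0.65 -0.45 0.9 11.1 0 0 0;0.65 -0.45 0.9 11.1 0 0 0;0.3 -0.45 0.9 11.1 0 0 0;0.3 -0.45 0.9 11.1 0 0 0;0.3 -0.45 0.9 11.1 0 0 0;0.3 -0.45 0.9 11.1 0 0 0;0.3 -0.45 0.9 11.1 0 0 0;0.3 -0.45 0.9 11.1 0 0 0"
  newtons: 20

```text
time_s: 3.92
eef_pos: [526.5, -247.7, 90.0]
ee_rot: [0.002, -0.008, 1.0, -0.003]
force: [-2.3, -7.8, 3.9]
grip_width: 0.358
grip_force: 20.1
```

```bash
python3 - <<'E'
from h import *
s=sense();print(s['force'],s['wrist_torque'])
m=camera_model('wrist');w=capture('wrist');save('w2',w)
a=cv2.imread('pics/w1.png')[170:290,230:530];b=cv2.imread('pics/w2.png')
cv2.imwrite('pics/c2.png',np.vstack([cv2.resize(a,None,fx=2.2,fy=2.2,interpolation=2),cv2.resize(b[60:420],(660,330))]))
E
```

```text
[-2.30365872 -7.80080076  3.8540986 ] [-1.36075048  0.24948029 -0.03619882]
```

View pics/c2.png

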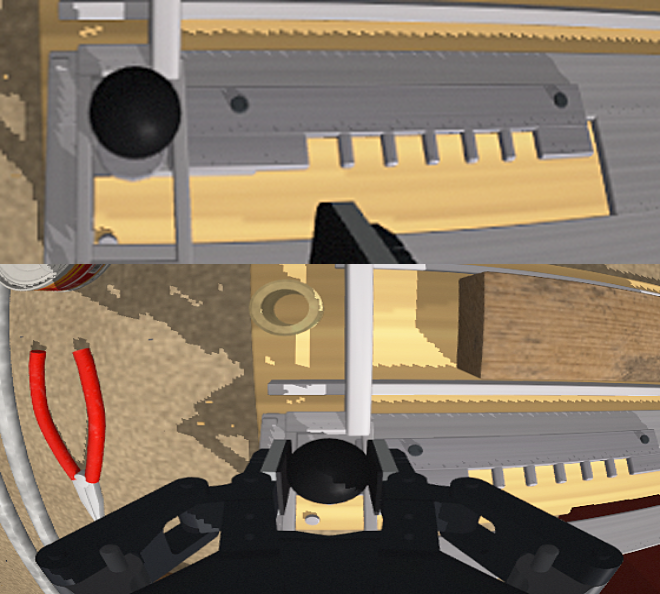

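step_arm:
  commands: "0.3 0 -0.2 0 0 0 0;0.3 -0.3 -0.2 -0.25 0 0 0;0.3 -0.6 -0.2 -0.5 0 0 0;0.3 -0.9 -0.2 -0.75 0 0 0;0.3 -1.2 -0.2 -1.0 0 0 0;0.3 -1.5 -0.2 -1.25 0 0 0;0.3 -1.7 -0.2 -1.4 0 0 0;0.3 -1.7 -0.2 -1.4 0 0 0;0.3 -1.7 -0.2 -1.4 0 0 0"
  newtons: 25

```text
time_s: 4.72
eef_pos: [541.9, -247.5, 102.8]
ee_rot: [-0.001, -0.008, 1.0, -0.001]
force: [-9.1, -1.0, 4.9]
grip_width: 0.356
grip_force: 24.6
```

```bash
python3 - <<'E'
from h import *
s=sense();print(s['eef_pos'],s['force'],s['grip_width'])
m=camera_model('wrist');w=capture('wrist');save('w3',w)
q=search_frame('wrist','knob_ball')[:1];print(q)
cv2.imwrite('pics/c3.png',cv2.imread('pics/w3.png')[60:420])
E
```

```text
[ 541.92658598 -247.47370385  102.82866326] [-9.14537778 -1.04373581  4.90285134] 0.355543602802288
[{'rect': [279.9, 286.8, 73.2, 76.8], 'score': 0.84}]
```

View pics/c3.png

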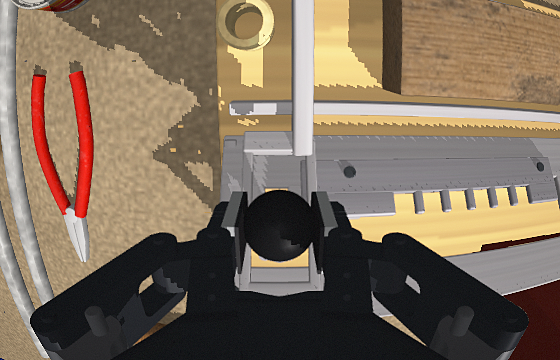

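step_arm:
  commands: "0.3 0.15 0.3 -0.2 0 0 0;0.3 0.15 1 -0.2 0 0 0;0.3 0.15 1.7 -0.2 0 0 0;0.3 0.15 2.4 -0.2 0 0 0;0.3 0.15 3 -0.2 0 0 0;0.3 0.15 3.4 -0.2 0 0 0;0.3 0.15 3.6 -0.2 0 0 0;0.3 0.15 3.8 -0.2 0 0 0;0.3 0.15 4.0 -0.2 0 0 0;0.3 0.15 4.2 -0.2 0 0 0;0.3 0.15 4.4 -0.2 0 0 0;0.3 0.15 4.6 -0.2 0 0 0;0.3 0.15 4.8 -0.2 0 0 0;0.3 0.15 5 -0.2 0 0 0;0.3 0.15 5.2 -0.2 0 0 0;0.3 0.15 5.4 -0.2 0 0 0;0.3 0.15 5.6 -0.2 0 0 0;0.3 0.15 5.8 -0.2 0 0 0;0.3 0.15 6 -0.2 0 0 0;0.3 0.15 6.2 -0.2 0 0 0"

```text
time_s: 6.48
eef_pos: [540.4, -185.0, 103.3]
ee_rot: [0.0, -0.008, 1.0, -0.0]
force: [5.0, -2.2, -12.0]
grip_width: 0.351
grip_force: 27.5
```

```bash
python3 - <<'E'
from h import *
s=sense();print(s['eef_pos'],s['force'],s['grip_width'])
m=camera_model('wrist');w=capture('wrist');save('w4',w)
for l,z in(('knob_ball',103),('stop_face',12),('end_fence',12),('wood_block',12)):
    for q in spot_point('wrist',l)[:1]: print(l,np.round(q['xy'],1),round(q['score'],2),wz(q['xy'],z,m).round(1))
cv2.imwrite('pics/c4.png',cv2.imread('pics/w4.png')[0:420])
E
```

```text
[ 540.37041779 -184.99747702  103.27828477] [  5.03082952  -2.24835486 -12.03230917] 0.3512222908020592
knob_ball [278.5 286.1] 0.71 [ 540.5 -185.6  103. ]
stop_face [310.1 100.7] 0.96 [ 456.4 -166.3   12. ]
end_fence [552.5 125.5] 0.9 [451.2  50.3  12. ]
wood_block [409.2 101.1] 0.86 [451.6 -96.7  12. ]
```

View pics/c4.png

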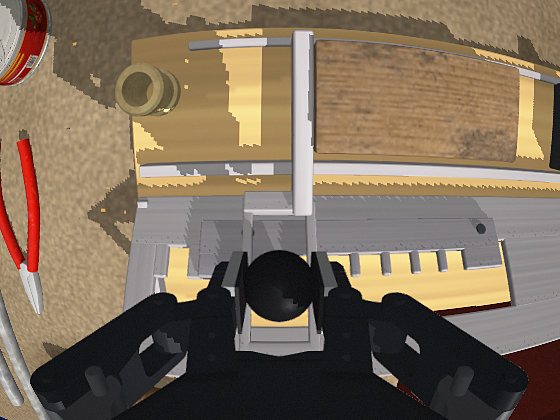

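step_arm:
  commands: "0.3 -0.07 0.2 0.1 0 0 0;0.3 -0.07 0.4 0.1 0 0 0;0.3 -0.07 0.7 0.1 0 0 0;0.3 -0.07 1 0.1 0 0 0;0.3 -0.07 1.3 0.1 0 0 0;0.3 -0.07 1.6 0.1 0 0 0;0.3 -0.07 1.9 0.1 0 0 0;0.3 -0.07 2.2 0.1 0 0 0;0.3 -0.07 2.5 0.1 0 0 0;0.3 -0.07 2.8 0.1 0 0 0;0.3 -0.07 3.1 0.1 0 0 0;0.3 -0.07 3.4 0.1 0 0 0;0.3 -0.07 3.7 0.1 0 0 0;0.3 -0.07 4 0.1 0 0 0;0.3 -0.07 4.3 0.1 0 0 0;0.3 -0.07 4.6 0.1 0 0 0;0.3 -0.07 4.8 0.1 0 0 0;0.3 -0.07 5 0.1 0 0 0;0.3 -0.07 5.1 0.1 0 0 0"

```text
time_s: 8.32
eef_pos: [539.5, -133.9, 103.0]
ee_rot: [-0.001, -0.008, 1.0, -0.0]
force: [-4.9, -3.6, -1.0]
grip_width: 0.351
grip_force: 28.2
```

```bash
python3 - <<'E'
from h import *
s=sense();print(s['eef_pos'],s['force'],s['grip_width'])
m=camera_model('wrist');w=capture('wrist');save('w5',w)
for l,z in(('knob_ball',103),('stop_face',12),('end_fence',12),('wood_block',12)):
    for q in spot_point('wrist',l)[:1]: print(l,np.round(q['xy'],1),round(q['score'],2),wz(q['xy'],z,m).round(1))
cv2.imwrite('pics/c5.png',cv2.imread('pics/w5.png')[0:420])
E
```

```text
[ 539.50670236 -133.94666624  102.99648278] [-4.89763071 -3.6155309  -0.98686981] 0.3510611786883737
knob_ball [279.1 285.5] 0.67 [ 539.1 -134.3  103. ]
stop_face [100.8 100.9] 0.66 [ 450.2 -265.6   12. ]
end_fence [511.8 115.6] 0.57 [449.3  48.8  12. ]
wood_block [408.8 105.1] 0.75 [453.4 -45.9  12. ]
```

View pics/c5.png

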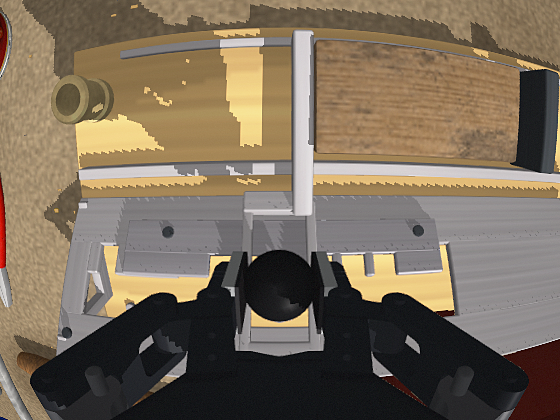

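step_arm:
  commands: "0.3 0 0.15 0 0 0 0;0.3 0 0.3 0 0 0 0;0.3 0 0.45 0 0 0 0;0.3 0 0.6 0 0 0 0;0.3 0 0.75 0 0 0 0;0.3 0 0.9 0 0 0 0;0.3 0 1.0 0 0 0 0;0.3 0 1.1 0 0 0 0;0.3 0 1.2 0 0 0 0;0.3 0 1.2 0 0 0 0"

```text
time_s: 9.4
eef_pos: [539.3, -122.0, 103.0]
ee_rot: [-0.001, -0.008, 1.0, -0.0]
force: [-5.5, -2.6, -0.6]
grip_width: 0.354
grip_force: 28.2
```

```bash
python3 - <<'E'
from h import *
m=camera_model('wrist');w=capture('wrist');save('w6',w)
print(wz((520,120),50,m),wz((553,120),52,m))
a=cv2.imread('pics/w6.png')[20:200,400:560]
cv2.imwrite('pics/c6.png',cv2.resize(a,None,fx=3.3,fy=3.3,interpolation=2))
E
```

```text
[454.2216509   36.67720659  50.        ] [449.1986967   69.83596861  52.        ]
```

View pics/c6.png

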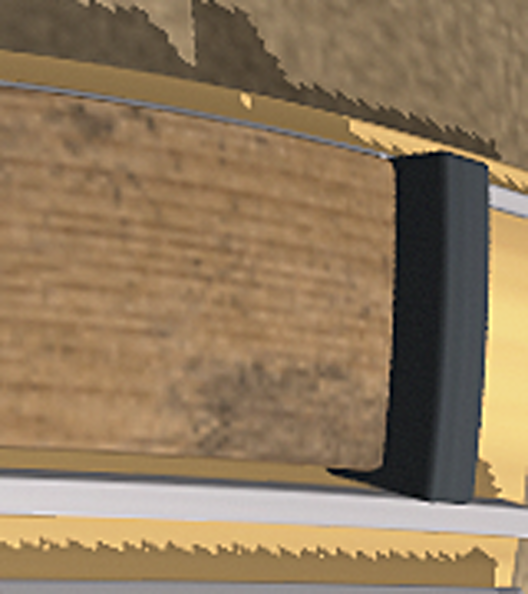

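step_arm:
  commands: "0.3 0 0.15 0 0 0 0;0.3 0 0.3 0 0 0 0;0.3 0 0.45 0 0 0 0;0.3 0 0.6 0 0 0 0;0.3 0 0.7 0 0 0 0;0.3 0 0.8 0 0 0 0;0.3 0 0.9 0 0 0 0;0.3 0 1.0 0 0 0 0;0.3 0 1.1 0 0 0 0;0.3 0 1.2 0 0 0 0;0.3 0 1.2 0 0 0 0"

```text
time_s: 10.37
eef_pos: [539.0, -110.0, 103.0]
ee_rot: [-0.001, -0.008, 1.0, -0.0]
force: [-5.9, -3.3, -0.4]
grip_width: 0.358
grip_force: 28.2
```

step_arm:
  commands: "0.3 0 0.05 0 0 0 0;0.3 0 0.1 0 0 0 0;0.3 0 0.15 0 0 0 0;0.3 0 0.15 0 0 0 0"

```text
time_s: 10.7
eef_pos: [539.4, -109.7, 103.3]
ee_rot: [-0.0, -0.008, 1.0, -0.001]
force: [-5.6, -9.1, -0.1]
grip_width: 0.356
grip_force: 28.3
```

step_arm:
  commands: "0.3 0 0.05 0 0 0 0;0.3 0 0.1 0 0 0 0;0.3 0 0.15 0 0 0 0;0.3 0 0.15 0 0 0 0"

```text
time_s: 11.03
eef_pos: [539.7, -109.5, 103.6]
ee_rot: [0.001, -0.008, 1.0, -0.003]
force: [-3.5, -14.9, -0.4]
grip_width: 0.353
grip_force: 28.5
```

step_arm:
  commands: "0.3 0 -0.15 0 0 0 0;0.3 0 -0.3 0 0 0 0;0.3 0 -0.35 0 0 0 0;0.3 0 -0.35 0 0 0 0;0.48 0 -0.35 0 0 0 0;0.48 0 -0.35 0 0 0 0;0.48 0 -0.35 0 0 0 0;0.48 0 -0.35 0 0 0 0"

```text
time_s: 11.7
eef_pos: [539.9, -110.5, 102.7]
ee_rot: [0.0, -0.008, 1.0, -0.0]
force: [0.6, -0.2, -0.4]
grip_width: 0.481
grip_force: 0.0
```

```bash
python3 - <<'E'
from h import *
s=sense();print(s['eef_pos'],s['force'],s['grip_width'])
m=camera_model('wrist');w=capture('wrist');save('w7',w)
for q in search_frame('wrist','knob_ball')[:1]: print(np.round(q['rect'],1),wz(q['rect'][:2],98,m).round(1))
cv2.imwrite('pics/c7.png',cv2.imread('pics/w7.png')[0:420])
E
```

```text
[ 539.92920602 -110.53409258  102.73702283] [ 0.57661041 -0.19407509 -0.39491421] 0.4812481402443332
[278.8 247.1  73.8  76.1] [ 523.  -111.3   98. ]
```

View pics/c7.png

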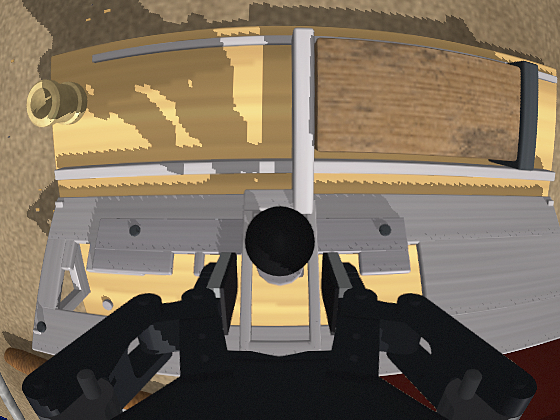

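```bash
cat >> h.py <<'E'
def wproj(m,P):
    K=np.array(m["mtx"]);c=np.array(m["rotation"]).T@(np.array(P)-np.array(m["eye"]));r=np.hypot(c[0],c[1]);t=np.arctan2(r,c[2])
    return K[:2,2]+K[0,0]*t*c[:2]/r
E
python3 - <<'E'
from h import *
m=camera_model('wrist')
# gripped ball centre in tool: same as w5 rect row ~286 -> solve z from 102..106
for z in(103,106):
    g=wz((279,286.5),z,m)
    for d in(0,8,14,17,20,22): print(z,d,wproj(m,g-d*np.array([.766,0,.643])).round(1))
for c in('scene','side'):
    capture(c);q=search_frame(c,'knob_ball')[0]['rect'];f=spot_point(c,'knob_ball')[:1]
    mm=camera_model(c);print(c,np.round(q,1),[np.round(k['xy'],1) for k in f],[proj(mm,(524-.766*-l,-110.5,90+.643*l)).round(1).tolist() for l in(0,6,12)])
E
```

```text
103 0 [279.  286.5]
103 8 [279.2 269. ]
103 14 [279.4 256.1]
103 17 [279.5 249.8]
103 20 [279.6 243.6]
103 22 [279.6 239.4]
106 0 [279.  286.5]
106 8 [279.2 268.6]
106 14 [279.4 255.4]
106 17 [279.5 248.9]
106 20 [279.6 242.6]
106 22 [279.6 238.3]
scene [270.1 192.8  22.8  21.5] [array([265.7, 192.5])] [[267.4, 189.5], [269.2, 187.4], [270.9, 185.2]]
side [274.6 202.2  24.7  23.2] [array([267.6, 195.8])] [[268.5, 196.0], [270.2, 193.9], [271.9, 191.9]]
```

step_arm:
  commands: "0.48 0.5 0 0.4 0 0 0;0.48 1 0 0.8 0 0 0;0.48 1.5 0 1.2 0 0 0;0.48 1.5 -0.3 1.2 0 0 0;0.48 1.5 -0.5 1.2 0 0 0;0.48 1.5 -0.55 1.2 0 0 0;0.48 1.5 -0.6 1.2 0 0 0;0.48 1.5 -0.65 1.2 0 0 0;0.48 1.5 -0.7 1.2 0 0 0;0.48 1.5 -0.75 1.2 0 0 0;0.48 1.5 -0.75 1.2 0 0 0"

```text
time_s: 13.02
eef_pos: [524.2, -116.8, 89.9]
ee_rot: [-0.001, -0.008, 1.0, 0.002]
force: [-2.3, 10.3, 0.6]
grip_width: 0.48
grip_force: 5.1
```

step_arm:
  commands: "0.48 0 -0.05 0 0 0 0;0.48 0 -0.1 0 0 0 0;0.48 0 -0.15 0 0 0 0;0.48 0 -0.15 0 0 0 0"

```text
time_s: 13.35
eef_pos: [524.2, -117.2, 89.8]
ee_rot: [-0.001, -0.008, 1.0, 0.003]
force: [-2.2, 16.5, 1.8]
grip_width: 0.48
grip_force: 8.2
```

step_arm:
  commands: "0.48 0 0.4 0 0 0 0;0.55 0 0.75 0 0 0 0;0.55 0 0.75 0 0 0 0;0.55 0 0.75 -2 0 0 0;0.55 0 0.75 -5 0 0 0;0.55 0 0.75 -8 0 0 0;0.55 0 0.75 -11 0 0 0;0.55 0 0.75 -11 0 0 0;0.55 0 0.75 -11 0 0 0"

```text
time_s: 14.1
eef_pos: [525.3, -113.0, 201.8]
ee_rot: [0.002, -0.008, 1.0, -0.001]
force: [0.4, -0.4, -0.8]
grip_width: 0.553
grip_force: 0.0
```

```bash
python3 - <<'E'
from h import *
s=sense();print(s['time_s'],s['eef_pos'],s['force'])
m=camera_model('wrist');w=capture('wrist');save('w8',w)
for l,z in(('knob_ball',90),('stop_face',12),('end_fence',12),('wood_block',12)):
    for q in spot_point('wrist',l)[:1]: print(l,np.round(q['xy'],1),round(q['score'],2),wz(q['xy'],z,m).round(1))
q=search_frame('wrist','knob_ball')[0]['rect'];print(np.round(q,1),[wproj(m,(524+.766*l,-111.5,90+.643*l)).round(1).tolist() for l in(0,6,12)])
E
```

```text
14.1 [ 525.30524575 -112.98503117  201.78745181] [ 0.37145802 -0.3712689  -0.7604416 ]
knob_ball [280.7 209.3] 0.77 [ 522.2 -112.3   90. ]
stop_face [299.5 120.4] 0.98 [455.6 -95.1  12. ]
[282.2 216.5  46.6  49.2] [[281.7, 211.5], [281.6, 218.8], [281.5, 226.2]]
```

View pics/w8.png

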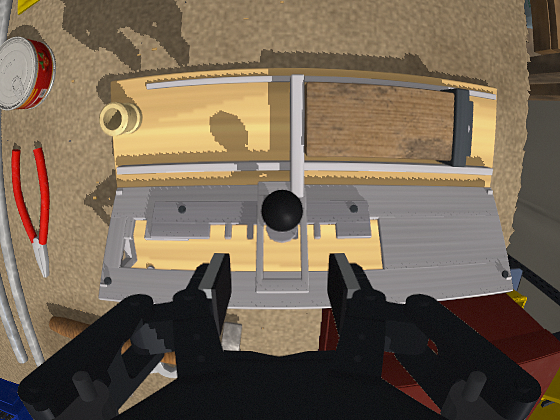

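The picture shows the ball at (281, 211), the position predicted for fully down. The stop at column 298 and the fence at column 455 hold the offcut between them, and nothing touches the gripper.

```bash
python3 -c "
from rig import *
print(finish_job())"
```

```text
the job is handed in; nothing more can be done
None
```

The job is handed in at about 14 s on the robot's clock, with no verdict returned: by picture and feel the offcut is home against the fence, the knob is fully down in the closest notch, and the coupling and tin were never touched.

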